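# Latch a sample slide in the photometer's beam

### The arm

A 6-joint arm with a two-finger parallel gripper is mounted at the origin on a cart in front of the work surface, level with it; the furniture and walls round the work are solid. World frame = base frame: x ahead of the robot, y to its left, z up, the work surface at z = 0. Lengths are in mm, angles in rad, forces in N, time in s.
With the tool pointing down it reaches from about 275 to 750 mm from the base axis. Payload 10.2 kg.
Tool frame: the origin (TCP) lies at the very end of the fingers, on their centre line; the grasp point (between the pads) lies 19 mm behind it; z points along the fingers, y is the line along which they close (so a half turn about z gives the same grasp; the last joint's range is limited). The gripper opens to 85 mm and grips with 20 to 120 N. Pads are 22 mm wide; open, the fingers measure 114 mm over their backs; the gripper's body (76 mm by 85 mm) begins 54 mm behind the grasp point. The pads swing forward as they close: fully open they stand 13 mm farther back than shut.
Start: joints at [-1.428, 0.313, 1.498, -0, 1.331, -0.223], TCP at [187.778, -490.276, 231.294] pointing down, gripper open.
Joint ranges: [-2.94, 2.94], [-0.97, 2.17], [0.19, 2.56], [-1.23, 4.37], [0.02, 3.11], [-2.88, 2.88]. Speed limits (rad/s): [2.39, 2.39, 3.01, 3.14, 3.14, 3.14].

### API

Orientations are given as a unit quaternion [w, x, y, z].
In Python, from rig import ctrl gives the robot as it stands.
- The arm moves only by the shell command python3 -m pendant 'ROWS' [FORCE]. ROWS is JSON, a list that holds one entry, the list of rows, each a list of 5 numbers: the shift along the tool's x, y, z normalised to -1 to 1, where 1 is 200 mm, then the turn about the tool's z normalised to -1 to 1, where 1 is pi rad, then the opening, from 0 (shut) to 1 (fully open). In form: [[[dx, dy, dz, spin, hand], ...]]. A call has 1 to 12 rows; each row is the pose to reach, as a shift and turn from the pose commanded when the call began, along the tool's axes at that moment, turning the shorter way round; what a row does not reach only later rows make up. A row lasts 1/10 s, in which the tool goes at most 50 mm and 8.59 degrees, less where a joint would pass 70% of its speed; a pose out of reach is approached as far as the arm can. A call with a number of a shift or a turn outside -1 to 1 is refused whole. A call with a gripper value outside its range is refused whole. The fingers move at their own pace and stop on an object; FORCE is the grip in N (left out, the last holds). Time passes only in rows, so rows that repeat a pose let the fingers close. It gives the time, the measured TCP pose, the force, the opening and the grip force at its end, in the units of the state.
- ctrl.sense(): the state, without advancing time (a new reading comes with each control period).
- ctrl.capture(name): name is "scene" or "top" or "wrist"; returns (picture, depth): 420x560x3 uint8, blue, green, red; 420x560 float32, mm along the optical axis (not along the pixel's ray), 0 where there is no reading.
- ctrl.get_calibration(name): a dict with "K" (3x3 intrinsics, pixels), "origin" and "rotation" of the camera in the world. Camera axes: x right, y down, z forward; pixel columns grow to the right and rows downward; lengths in mm; the calibration is good to about 2 mm. A picture is of the moment at which its call begins: read the wrist's pose just before it. get_calibration takes no time and is no camera call; for the wrist camera it gives the pose at the moment of the call.
- ctrl.finish_job(): hands the job in; it is judged then, once.
The state is a dict: "time_s": time; "joints": joint angles; "dq": joint speeds; "tau": joint torques, N m; "eef_pos": TCP position; "ee_rot": TCP orientation; "force": force on the tool from outside, world axes, zero at the start; "wrist_torque": the same for the moment, N m; "grip_width": opening from 0.0 (shut) to 1.0 (fully open); "grip_force": force on a finger pad.
Only numpy, scipy, OpenCV 4.12 (cv2) and the standard library are available. Lean on these libraries where they do the work, as an engineer would, in place of code of your own. Each camera call takes 0.05 s, during which the arm holds its last target. There are 200 camera calls.

### The job

Bring the purple-capped tube into the photometer's light beam: with the fingertips push the black knob of that tube's sprung slide all the way in to its back stop, then let go so that it springs back and stays caught on its stop pin at mid position. Then press the green start key on top of the photometer fully down and let it go. Only push and press: never press the key before the purple tube is caught, do not touch or lift the tubes, and leave the yellow-capped tube's slide and the things around the photometer alone.

Things in the scene. Friction and masses are not known exactly. Their poses are not given: they have to be found in the camera images.
- photometer: Fixed two-lane bench photometer, 175 x 150 mm: grey base, black pillars 82 mm high beside the lanes, white housing 96 mm high at the back. Origin: on the worktop, mid-width, 90 mm behind the base's front edge. x points from the front (knobs) to the back and is the way the slides are pushed in; y to its left; z up. Lanes at y = +40 mm (left) and -40 mm (right).
- left_knob (a point): Centre of the front face of the left slide's black push knob: a disc 32 mm across, 15 mm thick, upright, facing the photometer's -x, 40 mm above the worktop, with free space before it. Slide out: x = -130, y = +40 mm of the photometer; it moves with the slide. Push along the photometer's +x, fingers pointing down, tips 30 to 40 mm above the worktop.
- right_knob (a point): The same on the right slide, at y = -40 mm of the photometer.
- left_pin_top (a point): Top of the left stop pin's black head (13 mm across), 75 mm above the worktop, rising up to 7 mm as the slide passes. The upright pin, sprung downward, sits in an aluminium arch (40 mm wide, 61 mm high) over the slide's rod, at x = -62, y = +40 mm of the photometer, 68 mm behind the knob's face when the slide is out.
- right_pin_top (a point): The same over the right slide, at y = -40 mm of the photometer.
- left_slide (a joint): How far the left slide is pushed in, m: 0 out (start), 0.040 at the back stop, about 0.026 caught by the stop pin. Its spring pushes back with 3.3 N at 0 to 7.7 N at 0.040; passing the pin adds up to 2 N. Past 0.027 the pin drops behind the steel cone on the rod; let go then, the slide springs back to 0.026 and stays, let go before, it returns to 0.
- right_slide (a joint): The same for the right slide.
- tube_purple: Blood tube with a purple cap, 16 mm across, 87 mm long, standing loose in the well of the left or the right slide (varies). Origin at its foot, 15 mm above the worktop; z along the tube. In the photometer's frame its y tells the lane (+40 or -40 mm) and its x is -27 mm with the slide out, -1 mm caught in the beam, +13 mm fully in. Top 102 mm above the worktop.
- tube_yellow: The same with a yellow cap, in the other slide.
- start_top (a point): Centre of the top of the round green start key (18 mm across, standing 9 mm out of a grey collar 34 mm across) on the housing at x = +56, y = -34 mm of the photometer, 116 mm above the worktop when up. It presses straight down.
- start (a joint): How far the start key is pressed, m: 0 up, 0.005 fully down. It takes 1.2 N to begin and 4 N to press fully, and springs back up.
- cup: Bystander: sample cup with a white lid, 64 mm wide, 70 mm high, beside the photometer's left side. Origin at the middle of its underside.
- stain: Bystander: brown bottle with a red cap, 42 mm wide, 98 mm high, beside the photometer's right side. Origin at the middle of its underside.
- marker: Bystander: red and black marker, 133 mm long, 15 mm high, lying left of the knobs. Origin at its middle, underside.
- timer: Bystander: white lab timer, 62 x 62 x 22 mm, lying right of the knobs. Origin at the middle of its underside.

How it is judged (in metres and radians):
On the way, in this order (a step that is already met when the one before it is completed fails the run):
1. the purple tube's slide is pushed fully in, within 5 mm of its back stop (x of tube_purple in the frame of photometer above 0.008 m).
2. let go, the slide has sprung back and is caught at mid position with the purple tube in the beam (x of tube_purple in the frame of photometer between -0.004 and 0.002 m and ((value of joint left_slide between 0.023 and 0.029 m and value of joint right_slide below 0.003 m) or (value of joint right_slide between 0.023 and 0.029 m and value of joint left_slide below 0.003 m)) and contact force between the fingers and photometer below 0.3 N and linear speed of tube_purple below 0.02 m/s), for 0.2 s.
3. the start key is pressed down (x of tube_purple in the frame of photometer between -0.004 and 0.002 m and value of joint start above 0.0035 m).
At the end, for the whole second after the job is handed in: The purple tube, seated upright, is held by the stop pin in the beam: slide 26 mm in and tube on the beam, each within 3 mm; the yellow tube, seated, is still out within 3 mm; the key was pressed at least 3.5 mm after that and is up again (x of tube_purple in the frame of photometer between -0.004 and 0.002 m and ((value of joint left_slide between 0.023 and 0.029 m and value of joint right_slide below 0.003 m) or (value of joint right_slide between 0.023 and 0.029 m and value of joint left_slide below 0.003 m)) and x of tube_yellow in the frame of photometer below -0.024 m and value of joint start below 0.001 m and height (world z) of each of tube_purple, tube_yellow below 0.02 m and angle between each of tube_purple, tube_yellow's own z axis and vertical below 0.12 rad and linear speed of each of tube_purple, tube_yellow below 0.02 m/s); the robot touches nothing.
It fails at once if the start key is pressed (beyond 2 mm) while the purple tube is not in the beam (value of joint start above 0.002 m and not (x of tube_purple in the frame of photometer between -0.004 and 0.002 m)).
It fails at once if the yellow tube's slide is pushed in by more than 10 mm (x of tube_yellow in the frame of photometer above -0.017 m).
It fails at once if a tube is touched by the robot with more than 0.5 N (contact force between any of tube_purple, tube_yellow and the fingers above 0.5 N or contact force between any of tube_purple, tube_yellow and the arm above 0.5 N).
It fails at once if a tube is lifted by more than 10 mm (height (world z) of any of tube_purple, tube_yellow above 0.025 m).
It fails at once if a bystander is moved by more than 15 mm or knocked over (distance of any of cup, stain, marker, timer from where it was at the start of the episode above 0.015 m or angle between any of cup, stain's own z axis and vertical above 0.3 rad).
It also fails if it takes over 38 s, if anything falls off the work surface, if the arm or the gripper's body presses on something with over 40 N, if the wrist force passes 120 N, or if a joint passes its speed limit or range.

## Working session

There is one attempt and no reset: what is moved stays moved. The work goes in short steps, Python scripts to look and compute and a shell command to move; the robot and the scene stay as the last step left them, time stands still between calls to the robot, and variables do not carry over. Pictures are saved under pics/ and viewed, at most 10 in all, crops included, and the job is handed in when it is done.

```bash
mkdir -p pics; python3 - <<'E'
from rig import ctrl
import cv2,numpy as np
s=ctrl.sense();print(s['eef_pos'],s['ee_rot'],s['time_s'],s['grip_width'])
for n in('scene','top'):
    p,d=ctrl.capture(n);cv2.imwrite(f'pics/{n}0.png',p);np.save(f'pics/{n}0.npy',d)
    c=ctrl.get_calibration(n);print(n,c)
E
```

```text
[ 187.73508397 -490.00904412  230.72023256] [-6.66904772e-04  9.83317552e-01  1.81895976e-01  2.94264752e-05] 0.0 1.0008914146990078
scene {'K': array([[451.8240418 ,   0.        , 281.04147913],
       [  0.        , 451.8240418 , 208.84931834],
       [  0.        ,   0.        ,   1.        ]]), 'origin': array([174.88791935, 446.61416312, 788.86406168]), 'rotation': array([ 0.12384747, -0.34604731,  0.87566187, -0.31325606])}
top {'K': array([[446.61159826,   0.        , 283.10025946],
       [  0.        , 446.61159826, 212.02958275],
       [  0.        ,   0.        ,   1.        ]]), 'origin': array([ 512.260023  ,   67.57687455, 1034.35032703]), 'rotation': array([ 0.0159658 , -0.70091886,  0.71251955, -0.02781606])}
```

View pics/top0.png

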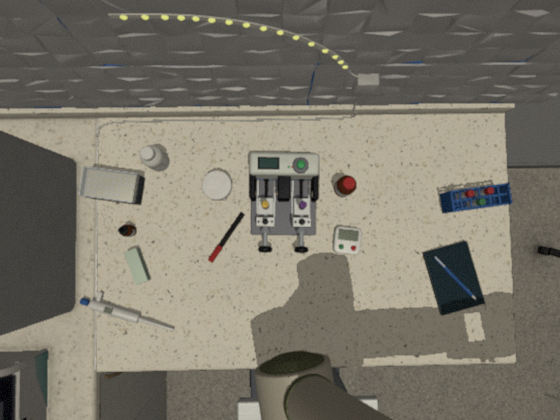

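View pics/scene0.png

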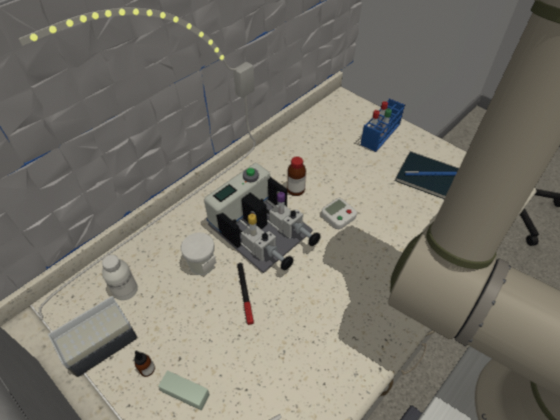

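The purple tube is in the right lane (top view, about (302,204)), the yellow one in the left (265,205). The key is at about (301,165) and the knobs at about (265,247) and (301,247). I'll enlarge this for accuracy.

```bash
python3 - <<'E'
import cv2
p=cv2.imread('pics/top0.png')[140:265,235:365]
cv2.imwrite('pics/topc.png',cv2.resize(p,None,fx=4.5,fy=4.5,interpolation=cv2.INTER_CUBIC))
E
cat > h.py <<'E'
import numpy as np
from scipy.spatial.transform import Rotation as R
def rot(q): return R.from_quat(np.r_[q[1:],q[0]])
def at_z(c,u,v,z):
    r=rot(c['rotation']).apply(np.linalg.solve(c['K'],[u,v,1])); o=c['origin']
    return o+r*(z-o[2])/r[2]
E
```

```text
(no output)
```

View pics/topc.png

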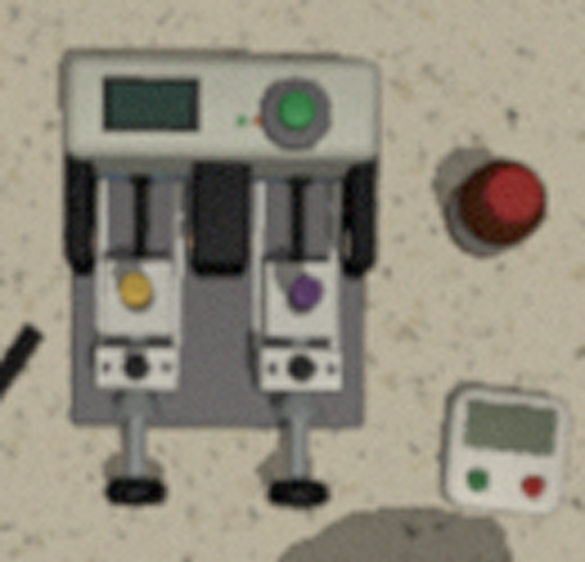

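The crop shows the key at (297,109), pins at (136,367) and (301,368), caps at yellow (135,290) and purple (305,292), and knobs at (136,490) and (298,491).

```bash
python3 - <<'E'
from rig import ctrl
from h import *
c=ctrl.get_calibration('top')
P=[((297,109),116,(56,-34)),((305,292),102,(-27,-40)),((135,290),102,(-27,40)),((136,367),75,(-62,40)),((301,368),75,(-62,-40)),((136,489),54,(-122.5,40)),((298,490),54,(-122.5,-40))]
W=np.array([at_z(c,235+(u+.5)/4.5-.5,140+(v+.5)/4.5-.5,z)[:2] for (u,v),z,_ in P]);L=np.array([l for *_,l in P],float)
a=L-L.mean(0);b=W-W.mean(0)
th=np.arctan2((a[:,0]*b[:,1]-a[:,1]*b[:,0]).sum(),(a*b).sum())
M=np.array([[np.cos(th),-np.sin(th)],[np.sin(th),np.cos(th)]]);t=W.mean(0)-M@L.mean(0)
print('th',th,'t',t);print((L@M.T+t-W).round(1))
s=ctrl.sense();T=rot(s['ee_rot']);print(T.as_matrix().round(3))
for n,l in dict(knob=(-130,-40),pre=(-160,-40),key=(56,-34)).items():print(n,M@l+t)
print('tool y dir angle',np.arctan2(*T.as_matrix()[[1,0],1]))
np.savez('f.npz',th=th,t=t)
E
```

```text
th -0.02677663296527382 t [614.10183814  49.40253351]
[[ 0.4  0.3]
 [ 0.9 -0.6]
 [ 0.9  0.2]
 [ 0.6  0.5]
 [ 0.2 -0.7]
 [-1.4  0.7]
 [-1.7 -0.4]]
[[ 0.934  0.358 -0.   ]
 [ 0.358 -0.934  0.001]
 [ 0.    -0.001 -1.   ]]
knob [483.07750225  12.89741874]
pre [453.08825643  13.70062174]
key [669.17146694  13.91540931]
tool y dir angle -1.2050438107041936
```

```bash
python3 -m pendant '[[[1,-0.89,0,0,0],[1,-0.89,0,0,0],[1,-0.89,0,0,0],[1,-0.89,0,0,0],[1,-0.89,0,0,0],[1,-0.89,0,0,0]]]' 20
python3 -m pendant '[[[1,-0.89,0.3,0.125,0],[1,-0.89,0.3,0.125,0],[1,-0.89,0.3,0.125,0],[1,-0.89,0.3,0.125,0],[1,-0.89,0.3,0.125,0],[1,-0.89,0.3,0.125,0],[1,-0.89,0.3,0.125,0],[1,-0.89,0.3,0.125,0],[1,-0.89,0.3,0.125,0]]]'
cat > st.py <<'E'
from rig import ctrl
from h import *
import sys
f=np.load('f.npz');th=f['th'];t=f['t'];M=np.array([[np.cos(th),-np.sin(th)],[np.sin(th),np.cos(th)]])
s=ctrl.sense();T=rot(s['ee_rot']);p=s['eef_pos']
print('t',s['time_s'],'world',p.round(1),'phot',(M.T@(p[:2]-t)).round(1),'F',np.round(s['force'],1),'w',s['grip_width'])
if len(sys.argv)>1:
    g=np.array([float(v) for v in sys.argv[1:4]]);w=np.r_[M@g[:2]+t,g[2]]
    print('rows shift',(T.inv().apply(w-p)/200).round(4),'spin',((T.as_euler('ZYX')[0]-th)/np.pi).round(4), T.as_matrix()[:,0].round(3))
E
python3 st.py -165 -40 100
```

```text
time_s: 0.7
eef_pos: [311.8, -249.2, 231.3]
ee_rot: [-0.0, 0.983, 0.183, 0.0]
force: [0.6, -1.1, 0.0]
grip_width: 0.0
grip_force: 0.0
time_s: 1.6
eef_pos: [433.8, -15.6, 171.4]
ee_rot: [0.0, 1.0, -0.014, 0.0]
force: [-0.2, 0.2, 0.6]
grip_width: 0.0
grip_force: 0.0
t 1.6 world [433.8 -15.6 171.4] phot [-178.5  -69.8] F [-0.2  0.2  0.6] w 0.00046400851817785107
rows shift [ 0.0674 -0.149   0.357 ] spin -0.0003 [ 1.    -0.028  0.   ]
```

```bash
python3 -m pendant '[[[0.06,-0.149,0.2,0,0],[0.06,-0.149,0.4,0,0],[0.06,-0.149,0.55,0,0],[0.06,-0.149,0.687,0,0],[0.06,-0.149,0.687,0,0],[0.06,-0.149,0.687,0,0]]]'
python3 st.py -141 -40 34
python3 - <<'E'
from rig import ctrl
import cv2
p,d=ctrl.capture('wrist');q,_=ctrl.capture('top');q=cv2.resize(q[140:290,220:380],None,fx=2.8,fy=2.8)
s,_=ctrl.capture('scene');s=cv2.resize(s[150:290,180:360],(540,420))
p=cv2.resize(p,(330,248))
import numpy as np
o=np.zeros((600,800,3),'uint8');o[:420,:448]=q[:, :448]
s=cv2.resize(s,(352,274));o[:274,448:]=s;o[290:538,455:785]=p
cv2.imwrite('pics/a.png',o)
E
```

```text
time_s: 2.2
eef_pos: [447.1, 13.6, 34.8]
ee_rot: [0.0, 1.0, -0.014, 0.0]
force: [1.0, 0.8, 0.9]
grip_width: 0.001
grip_force: 0.0
t 2.2 world [447.1  13.6  34.8] phot [-166.   -40.2] F [1.  0.8 0.9] w 0.0009384440822084454
rows shift [ 0.125  -0.0014  0.0038] spin -0.0006 [ 1.    -0.029  0.   ]
```

View pics/a.png

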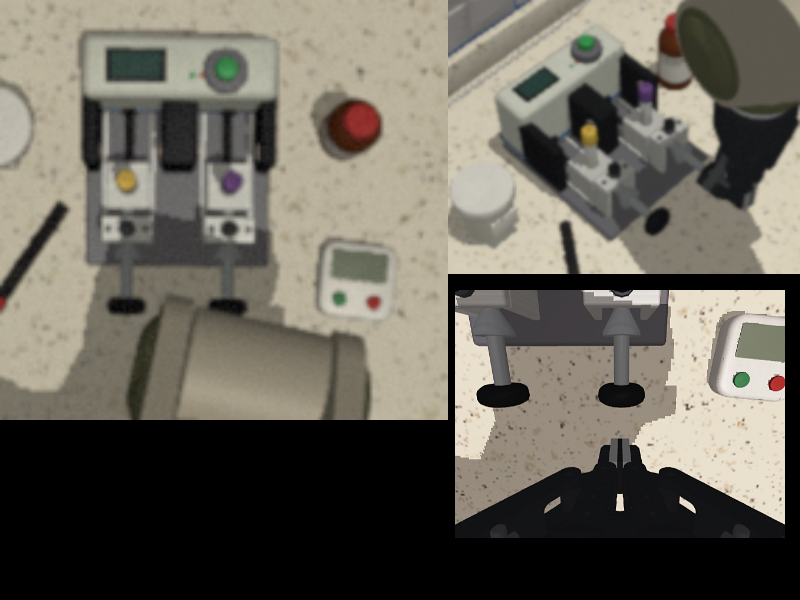

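The wrist view shows the shut fingers (620,450) lined up with the right knob (621,394), so I can push.

```bash
python3 -m pendant '[[[0.05,0,0,0,0],[0.1,0,0,0,0],[0.13,0,0,0,0],[0.16,0,0,0,0],[0.19,0,0,0,0],[0.22,0,0,0,0],[0.25,0,0,0,0],[0.27,0,0,0,0],[0.29,0,0,0,0],[0.3,0,0,0,0],[0.3,0,0,0,0],[0.3,0,0,0,0]]]'
python3 st.py -101 -40 34
```

```text
time_s: 3.55
eef_pos: [505.4, 13.4, 33.1]
ee_rot: [-0.0, 1.0, -0.013, -0.002]
force: [-6.7, -0.1, -0.3]
grip_width: -0.002
grip_force: 3.3
t 3.55 world [505.4  13.4  33.1] phot [-107.7  -38.9] F [-6.7 -0.1 -0.3] w -0.0018303761499283142
rows shift [ 0.0336  0.0055 -0.0049] spin 0.0001 [ 1.    -0.027 -0.005]
```

```bash
python3 -m pendant '[[[0.015,0,0,0,0],[0.03,0,0,0,0],[0.03,0,0,0,0],[0.03,0,0,0,0]]]'
python3 -m pendant '[[[0.01,0,0,0,0],[0.015,0,0,0,0],[0.015,0,0,0,0]]]'
python3 st.py
```

```text
time_s: 3.95
eef_pos: [511.2, 13.3, 33.0]
ee_rot: [-0.0, 1.0, -0.013, -0.002]
force: [-7.5, 0.2, 0.7]
grip_width: -0.003
grip_force: 3.6
time_s: 4.25
eef_pos: [513.1, 13.3, 32.9]
ee_rot: [-0.0, 1.0, -0.013, -0.004]
force: [-12.5, -1.1, 5.2]
grip_width: 0.004
grip_force: 6.3
t 4.25 world [513.1  13.3  32.9] phot [-100.   -38.8] F [-12.5  -1.1   5.2] w 0.004380246591270428
```

The force has risen to 12.5 N, above the spring's 7.7 N, so the slide is on its back stop. I'll back off and let it spring out.

```bash
python3 -m pendant '[[[-0.02,0,0,0,0],[-0.04,0,0,0,0],[-0.06,0,0,0,0],[-0.08,0,0,0,0],[-0.11,0,0,0,0],[-0.2,0,0,0,0],[-0.3,0,0,0,0],[-0.3,0,0,0,0],[-0.3,0,-0.1,0,0],[-0.3,0,-0.3,0,0],[-0.3,0,-0.5,0,0],[-0.3,0,-0.65,0,0]]]'
python3 st.py 56 -34 150
python3 - <<'E'
from rig import ctrl
import cv2
q,_=ctrl.capture('top')
cv2.imwrite('pics/b.png',cv2.resize(q[140:265,235:365],None,fx=4.5,fy=4.5,interpolation=cv2.INTER_CUBIC))
E
```

```text
time_s: 5.45
eef_pos: [457.1, 14.3, 166.7]
ee_rot: [0.0, 1.0, -0.013, 0.002]
force: [-0.0, -0.2, -0.5]
grip_width: 0.001
grip_force: 0.0
t 5.45 world [457.1  14.3 166.7] phot [-156.   -39.3] F [-0.  -0.2 -0.5] w 0.0014389445031410633
rows shift [ 1.0595 -0.0266  0.0875] spin -0.0 [ 1.    -0.027  0.004]
```

View pics/b.png

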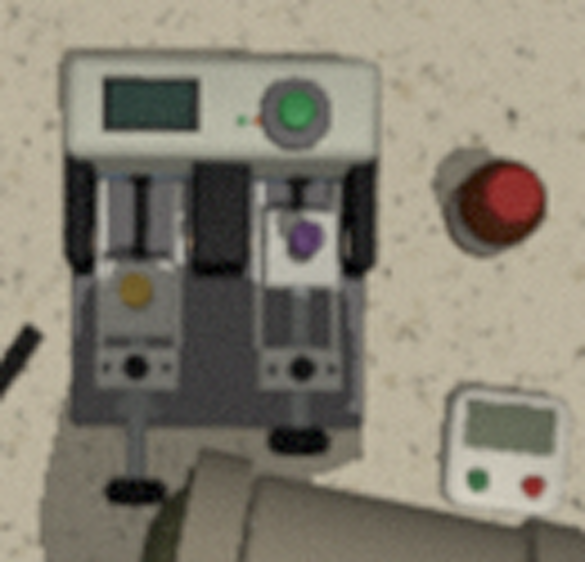

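The purple cap has moved from row 292 to row 238, about 25 mm, so the slide is caught; the yellow one hasn't moved. Next is the key at (297,109).

```bash
python3 -m pendant '[[[0.2,-0.02,0,0,0],[0.4,-0.027,0,0,0],[0.6,-0.027,0,0,0],[0.8,-0.027,0,0,0],[1,-0.027,0.03,0,0],[1,-0.027,0.08,0,0],[1,-0.027,0.08,0,0],[1,-0.027,0.08,0,0]]]'
python3 st.py 56 -34 118
python3 - <<'E'
from rig import ctrl
import cv2
p,_=ctrl.capture('wrist');cv2.imwrite('pics/c.png',p)
E
```

```text
time_s: 6.3
eef_pos: [655.3, 14.7, 147.9]
ee_rot: [-0.0, 1.0, -0.013, -0.0]
force: [-0.3, -0.4, 0.3]
grip_width: -0.001
grip_force: 0.0
t 6.3 world [655.3  14.7 147.9] phot [ 42.1 -33.6] F [-0.3 -0.4  0.3] w -0.0012590088233680435
rows shift [0.0694 0.0019 0.1496] spin -0.0 [ 1.    -0.027 -0.001]
```

View pics/c.png

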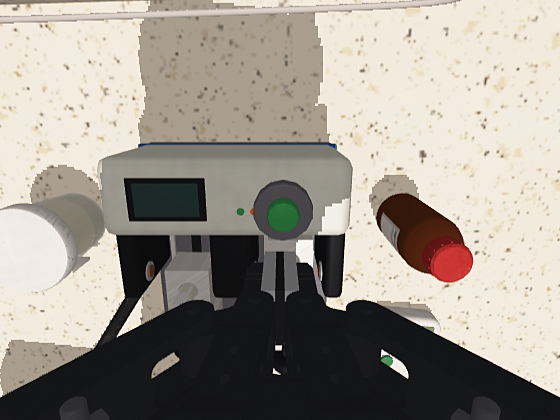

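The wrist view puts the key at (284,215), straight ahead of the fingertips at (281,250).

```bash
python3 - <<'E'
from rig import ctrl
from h import *
print(at_z(ctrl.get_calibration('wrist'),284,215,116))
E
python3 -m pendant '[[[0.069,0.003,0,0,0],[0.069,0.003,0.06,0,0],[0.069,0.003,0.11,0,0],[0.069,0.003,0.14,0,0],[0.069,0.003,0.14,0,0]]]'
python3 st.py 56 -34 111
```

```text
[672.0649162   11.15656967 116.        ]
time_s: 6.85
eef_pos: [668.7, 13.7, 118.6]
ee_rot: [-0.0, 1.0, -0.013, -0.001]
force: [-0.6, 0.4, -0.4]
grip_width: -0.001
grip_force: 0.0
t 6.85 world [668.7  13.7 118.6] phot [ 55.5 -34.3] F [-0.6  0.4 -0.4] w -0.0012765528973626289
rows shift [ 0.0025 -0.0014  0.0379] spin -0.0 [ 1.    -0.027 -0.002]
```

```bash
python3 -m pendant '[[[0.008,0.006,0.01,0,0],[0.008,0.006,0.02,0,0],[0.008,0.006,0.03,0,0],[0.008,0.006,0.036,0,0],[0.008,0.006,0.04,0,0],[0.008,0.006,0.04,0,0]]]'
python3 st.py
```

```text
time_s: 7.45
eef_pos: [671.5, 12.1, 112.3]
ee_rot: [0.0, 1.0, -0.013, 0.001]
force: [0.6, -1.9, 3.0]
grip_width: 0.002
grip_force: 1.7
t 7.45 world [671.5  12.1 112.3] phot [ 58.3 -35.8] F [ 0.6 -1.9  3. ] w 0.0017430798248695583
```

Contact force is 3 N at about 3.5 mm of travel. I'll press on to the stop.

```bash
python3 -m pendant '[[[0,0,0.008,0,0],[0,0,0.014,0,0],[0,0,0.014,0,0]]]'
python3 st.py
```

```text
time_s: 7.75
eef_pos: [671.6, 12.1, 111.4]
ee_rot: [0.0, 1.0, -0.013, 0.001]
force: [-3.6, -1.4, 16.3]
grip_width: -0.001
grip_force: 7.6
t 7.75 world [671.6  12.1 111.4] phot [ 58.4 -35.7] F [-3.6 -1.4 16.3] w -0.0009504707023614853
```

16 N means the key is on its stop, fully down. I'll lift straight up, back away and check.

```bash
python3 -m pendant '[[[0,0,-0.03,0,0],[0,0,-0.1,0,0],[0,0,-0.25,0,0],[0,0,-0.3,0,0],[-0.2,0,-0.3,0,0],[-0.4,0,-0.3,0,0],[-0.6,0,-0.3,0,0],[-0.8,0,-0.3,0,0],[-1,0,-0.3,0,0],[-1,0,-0.3,0,0],[-1,0,-0.3,0,0],[-1,0,-0.3,0,0]]]'
python3 st.py
python3 - <<'E'
from rig import ctrl
import cv2
q,_=ctrl.capture('top')
cv2.imwrite('pics/d.png',cv2.resize(q[140:265,235:365],None,fx=4.5,fy=4.5,interpolation=cv2.INTER_CUBIC))
E
```

```text
time_s: 8.95
eef_pos: [472.1, 17.5, 169.2]
ee_rot: [0.0, 1.0, -0.013, 0.0]
force: [0.3, 0.4, -0.8]
grip_width: -0.001
grip_force: 0.0
t 8.95 world [472.1  17.5 169.2] phot [-141.1  -35.7] F [ 0.3  0.4 -0.8] w -0.0008307270709824101
```

View pics/d.png

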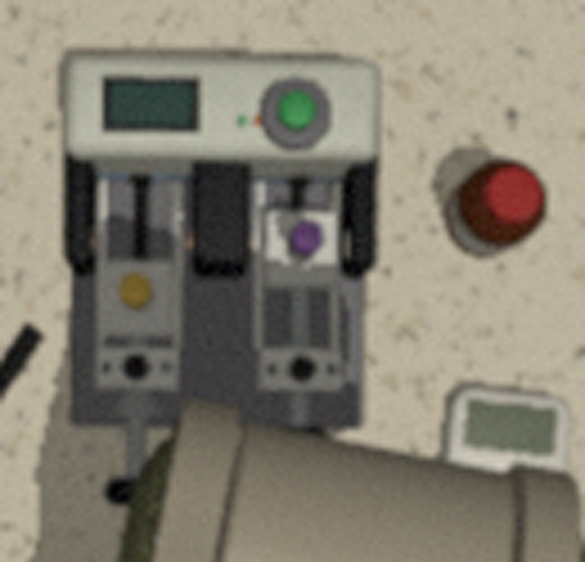

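The purple cap is still in the beam at (305,238), yellow is still out at (136,290), and the key is up at (297,109). The arm is clear.

```bash
python3 -c "
from rig import ctrl
print(ctrl.finish_job())"
```

```text
the job is handed in; nothing more can be done
None
```

I handed the job in at about 9 s: the purple tube (right lane) was pushed to the back stop and is caught in the beam, and the start key was pressed fully and released. The last picture shows the yellow slide still out and the arm clear; the hand-in gave no verdict.

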